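Fetch the transformer from behind the torch and spray can

ROBOT

A 6-joint arm with a two-finger parallel gripper is mounted at the origin on the work surface. World frame = base frame: x ahead of the robot, y to its left, z up, the work surface at z = 0. Lengths are in mm, angles in rad, forces in N, time in s.
With the tool pointing down it reaches from about 350 to 975 mm from the base axis. Payload 7.1 kg.
Tool frame: the origin (TCP) lies at the very end of the fingers, on their centre line; the grasp point (between the pads) lies ctrl.hold_point_z behind it (ctrl.hold_point_z is the distance from the TCP to the grasp point, in mm); z points along the fingers, y is the line along which they close (so a half turn about z gives the same grasp; the last joint's range is limited). The gripper opens to 88 mm and grips with 3 to 60 N. Pads are 20 mm wide; open, the fingers measure 115 mm over their backs; the gripper's body (75 mm by 178 mm) begins 61 mm behind the grasp point.
Start: joints at [-1.23, 0.423, 1.63, -0, 1.089, -0.019], TCP at [220.071, -584.956, 222.675] pointing down, gripper open.
Joint ranges: [-3, 3], [-0.9, 2.11], [0.09, 2.58], [-1.31, 4.45], [0.11, 2.69], [-2.54, 2.54]. Speed limits (rad/s): [2.39, 2.39, 3.01, 3.14, 3.14, 3.14].

INTERFACE

Orientations are given as a rotation vector (axis times angle).
In Python, from workcell import ctrl gives the robot as it stands. The module is installed in compiled form; this text tells all that it offers.
- The arm moves only by the shell command python3 -m creep 'ROWS'. ROWS is JSON, a list of rows, each an object with "translation": the shift along the tool's x, y, z in mm, a list of three; "angular": the turn, a rotation vector about the tool's x, y, z in rad, a list of three; "jaw": the opening, from 0 (shut) to 1 (fully open). A call has exactly 8 rows; each row is the pose to reach, as a shift and turn from the pose commanded when the call began, along the tool's axes at that moment; what a row does not reach only later rows make up. A row lasts 1/8 s, in which the tool goes at most 62.5 mm and 10.7 degrees, less where a joint would pass 70% of its speed; a pose out of reach is approached as far as the arm can. A call with a gripper value outside its range is refused whole. The fingers move at their own pace and stop on an object; the grip force is fixed at half the most. Time passes only in rows, so rows that repeat a pose let the fingers close, or fill a call up. It gives the time, the measured TCP pose, the force, the opening and the grip force at its end, in the units of the state.
- ctrl.get_obs(): the state, without advancing time (a new reading comes with each control period).
- ctrl.get_image(name): name is "side" or "top"; returns the picture (384x512x3 uint8, red, green, blue); there is no depth.
- ctrl.camera_info(name): a dict with "camera_matrix" (3x3 intrinsics, pixels), "world_from_camera" (4x4, takes a point from camera to world coordinates). Camera axes: x right, y up, looking along -z (the intrinsics and any distortion apply to the point x, -y, -z); pixel columns grow to the right and rows downward; lengths in mm; the calibration is good to about 2 mm. A picture is of the moment at which its call begins. camera_info takes no time and is no camera call.
- ctrl.close_job(): hands the job in; it is judged then, once.
Trained networks look in the newest picture that a camera, given by its name, has taken for a name from the list of things; names that differ only in an ending like _2 or _b are one class to them, and where a whole thing is asked for, a point or a joint stands for the part that bears it (a point fixed in the world has none). Each returns a list of dicts, best first, with "score" (0 to 1); they miss things now and then, are a little off and sometimes report something else, mostly with a low value. They report only what shows in the picture. A call takes as long as a camera call.
- ctrl.look_for(camera, label): "rect" ([left, top, right, bottom] in pixels, round what is visible of it).
The state is a dict: "t": time; "qpos": joint angles; "qvel": joint speeds; "joint_torque": joint torques, N m; "ee_pos": TCP position; "orientation": TCP orientation; "ft_force": force on the tool from outside, world axes, zero at the start; "moment": the same for the moment, N m; "width": finger opening in mm; "grasp_force": force on a finger pad.
Only numpy, scipy, OpenCV 4.12 (cv2) and the standard library are available. Lean on these libraries where they do the work, as an engineer would, in place of code of your own. Each camera call takes 0.05 s, during which the arm holds its last target. There are 200 camera calls.

TASK

The transformer at the back of the brown tray is needed on the green test board, but the torch and the spray can stand in its way: without moving the transformer yet, stand both of them upright on the dark grey mat and let go, and leave them there while you set the transformer upright on the test board, centred in the yellow outline and with its long side along the outline's long side. Then put the others back in the tray, upright and centred on their own spots: the torch on the red spot, the spray can on the blue spot. Set everything down gently without dropping or tipping anything over, and leave the roll of tape and the metal case alone.

Things in the scene. Friction and masses are not known exactly. Their poses are not given: they have to be found in the camera images.
- torch_mid (a point): black pocket torch with a red tail cap, standing upright, lens down; 106 mm tall: head 36 mm diameter up to 32 mm from its foot, above that a 30 mm round barrel, red cap 28 mm diameter for the last 10 mm; 0.1 to 0.2 kg. Point: on its axis, half-way up (53 mm above its foot); z up. Stands on the red spot in the tray at the start. Grip it 15 to 20 mm above this point to keep clear of its neighbours
- can_mid (a point): blue and white spray can with white cap, standing upright; 106 mm tall: body 36 mm diameter up to 88 mm from its foot, cap 28 mm diameter above; 0.1 to 0.2 kg. Point: on its axis, half-way up (53 mm above its foot); z up. Stands on the blue spot in the tray at the start. Grip it 15 to 20 mm above this point to keep clear of its neighbours
- transformer_mid (a point): transformer, a rigid block with black core and yellow winding: 38 mm along its x, 62 mm along its y, 28 mm tall, about 0.18 kg. Point: its centre, 14 mm above its underside; z up. It lies in the nest at the back of the tray with about 34 mm free behind it but only about 10 mm to the ribs at its ends, so once the torch and can are gone it is gripped across its 38 mm side (fingers closing along its x)
- tray: brown plastic tray, fixed: 150 mm (x) by 130 mm (y), floor 4 mm thick, open at its front (-x, towards the robot). Back wall 40 mm high at x = +71 to +75 mm, side walls 40 mm high for x above -9 mm, ribs 34 mm high at x = -8 to +44 mm leave a nest 82 mm wide; walls 14 mm high beside the front part, at y = +-61 to 65 mm. Origin: centre of its underside, on the table; z up. The two spots lie side by side at x = -28 mm, y = +-28 mm, the transformer near x = +18 mm, y = 0
- red_spot: flat red round mark 52 mm diameter on the tray floor: the torch's place. Origin: its centre, at the top of the tray floor (4 mm above the table)
- blue_spot: flat blue round mark 52 mm diameter on the tray floor: the spray can's place. Origin: its centre, at the top of the tray floor (4 mm above the table)
- mat: dark slate-grey mat, the side area, fixed: 150 mm (x) by 240 mm (y), 3 mm thick. Origin: centre of its underside, on the table; z up
- board: green circuit test board, fixed: 130 mm (x) by 150 mm (y), 8 mm thick, with a yellow outline at its centre, 52 mm (x) by 76 mm (y), long along y; some components up to 12 mm high near its y ends, 50 mm or more from the centre in y. Origin: centre of its underside, on the table, right below the outline's centre; z up
- tape: roll of tan adhesive tape lying flat, 90 mm diameter, 45 mm high; to be left alone. Origin: centre of its underside
- case: silver metal case with round ends, 58 by 148 mm, 22 mm high; to be left alone. Origin: centre of its underside, long along y

How it is judged (in metres and radians):
On the way, in this order (a step that is already met when the one before it is completed fails the run):
1. torch and spray can both stand upright on the mat, let go, the transformer not yet moved (x of torch_mid in the frame of mat between -0.072 and 0.072 m and y of torch_mid in the frame of mat between -0.117 and 0.117 m and height (world z) of each of torch_mid, can_mid below 0.062 m and angle between each of torch_mid, can_mid's own z axis and vertical below 0.1 rad and linear speed of each of torch, can below 0.05 m/s and contact force between the fingers and torch below 0.1 N and x of can_mid in the frame of mat between -0.072 and 0.072 m and y of can_mid in the frame of mat between -0.117 and 0.117 m and contact force between the fingers and can below 0.1 N and distance of transformer_mid from where it was at the start of the episode below 0.02 m), for 0.2 s.
2. the transformer rests in the outline on the test board, let go, torch and can still on the mat (horizontal distance between transformer_mid and board below 0.012 m and angle between the y axis of transformer_mid and the y axis of board, either way round below 0.2 rad and angle between each of transformer_mid, torch_mid, can_mid's own z axis and vertical below 0.1 rad and height (world z) of transformer_mid between 0.018 and 0.027 m and linear speed of each of transformer, torch, can below 0.05 m/s and contact force between the fingers and transformer below 0.1 N and x of torch_mid in the frame of mat between -0.072 and 0.072 m and y of torch_mid in the frame of mat between -0.117 and 0.117 m and height (world z) of each of torch_mid, can_mid below 0.062 m and contact force between the fingers and torch below 0.1 N and x of can_mid in the frame of mat between -0.072 and 0.072 m and y of can_mid in the frame of mat between -0.117 and 0.117 m and contact force between the fingers and can below 0.1 N), for 0.2 s.
At the end, for the whole second after the job is handed in: Transformer upright on the board, within 12 mm of the outline's centre, long sides within 0.2 rad; torch upright on the tray floor within 12 mm of the red spot's centre, spray can likewise on the blue spot; all at rest (horizontal distance between transformer_mid and board below 0.012 m and angle between the y axis of transformer_mid and the y axis of board, either way round below 0.2 rad and angle between each of transformer_mid, torch_mid, can_mid's own z axis and vertical below 0.1 rad and height (world z) of transformer_mid between 0.018 and 0.027 m and linear speed of each of transformer, torch, can below 0.05 m/s and horizontal distance between torch_mid and red_spot below 0.012 m and height (world z) of each of torch_mid, can_mid below 0.062 m and horizontal distance between can_mid and blue_spot below 0.012 m); the robot touches nothing.
It fails at once if the torch, can or transformer is tipped over (more than 40 degrees) (angle between any of torch_mid, can_mid, transformer_mid's own z axis and vertical above 0.7 rad).
It fails at once if the torch, can or transformer is dropped (falls freely, from 25 mm or more) ((linear speed of torch above 0.7 m/s and contact force between the fingers and torch below 0.05 N) or (linear speed of can above 0.7 m/s and contact force between the fingers and can below 0.05 N) or (linear speed of transformer above 0.7 m/s and contact force between the fingers and transformer below 0.05 N)).
It fails at once if the tape roll or the metal case is pushed more than 20 mm (distance of any of tape, case from where it was at the start of the episode above 0.02 m).
It also fails if it takes over 128 s, if anything falls off the work surface, if the arm or the gripper's body presses on something with over 40 N, if the wrist force passes 120 N, or if a joint passes its speed limit or range.

## Working session

There is one attempt and no reset: what is moved stays moved. The work goes in short steps, Python scripts to look and compute and a shell command to move; the robot and the scene stay as the last step left them, time stands still between calls to the robot, and variables do not carry over. Pictures are saved under pics/ and viewed, at most 14 in all, crops included, and the job is handed in when it is done.

```bash
mkdir -p pics; cat > h.py <<'E'
from workcell import ctrl
import numpy as np, cv2
from scipy.spatial.transform import Rotation as R
def ray(cam,u,v):
    c=ctrl.camera_info(cam);K=np.array(c["camera_matrix"]);T=np.array(c["world_from_camera"])
    d=np.array(c.get("dist",[0,0,0,0,0]),float)
    x,y=cv2.undistortPoints(np.array([[[u,v]]],float),K,d)[0,0]
    return T[:3,3],T[:3,:3]@np.array([x,-y,-1])
def at(cam,u,v,z):
    o,d=ray(cam,u,v);return o+d*(z-o[2])/d[2]
def proj(cam,p):
    c=ctrl.camera_info(cam);K=np.array(c["camera_matrix"]);T=np.array(c["world_from_camera"])
    q=T[:3,:3].T@(np.array(p,float)-T[:3,3]);x=K@np.array([q[0],-q[1],-q[2]]);return x[:2]/x[2]
def rel(p,fix=True):
    "shift in tool axes from the present pose to world TCP p"
    o=ctrl.get_obs();r=R.from_rotvec(o["orientation"]);return r.inv().apply(np.array(p,float)-o["ee_pos"])
E
python3 - <<'E'
from h import *
np.set_printoptions(precision=3,suppress=True)
for c in("top","side"):
    im=ctrl.get_image(c);cv2.imwrite(f"pics/{c}0.png",im[:,:,::-1]);i=ctrl.camera_info(c);print(c,i)
    for n in("torch_mid","can_mid","transformer_mid","tray","red_spot","blue_spot","mat","board","tape","case"):
        print(n,[(np.round(d["rect"],1).tolist(),round(d["score"],2)) for d in ctrl.look_for(c,n)[:2]])
print(ctrl.hold_point_z,ctrl.get_obs())
E
```

```text
top {'camera_matrix': array([[360.493,   0.   , 255.97 ],
       [  0.   , 360.493, 192.897],
       [  0.   ,   0.   ,   1.   ]]), 'world_from_camera': array([[ -0.002,   0.999,  -0.037, 561.358],
       [ -1.   ,  -0.002,  -0.002,   1.924],
       [ -0.002,   0.037,   0.999, 918.538],
       [  0.   ,   0.   ,   0.   ,   1.   ]])}
torch_mid [([240.3, 193.8, 252.2, 205.6], 0.63)]
can_mid [([261.7, 191.9, 277.9, 208.8], 0.75)]
transformer_mid [([244.0, 174.3, 274.4, 190.1], 0.7)]
tray [([230.7, 156.5, 283.5, 224.2], 0.64), ([328.7, 195.6, 425.8, 257.2], 0.62)]
red_spot [([238.7, 195.4, 254.4, 210.4], 0.54)]
blue_spot [([257.9, 192.0, 277.9, 210.9], 0.69)]
mat [([330.6, 198.2, 425.7, 254.5], 0.96)]
board [([98.1, 209.9, 173.1, 269.9], 0.97), ([310.0, 103.8, 366.8, 135.0], 0.37)]
tape [([145.1, 104.4, 186.7, 143.6], 0.68), ([329.5, 196.0, 424.3, 253.5], 0.49)]
case [([306.5, 103.7, 367.9, 131.5], 0.79)]
side {'camera_matrix': array([[472.701,   0.   , 254.177],
       [  0.   , 472.701, 189.593],
       [  0.   ,   0.   ,   1.   ]]), 'world_from_camera': array([[ -0.937,   0.199,  -0.2
[... 467 characters left out ...]
]
blue_spot []
mat [([281.7, 133.3, 347.2, 181.9], 0.81)]
board [([212.7, 282.1, 303.0, 358.7], 0.96)]
tape [([138.3, 235.3, 176.6, 270.6], 0.84), ([256.1, 185.8, 268.6, 225.5], 0.69)]
case [([205.0, 137.6, 238.8, 173.7], 0.85)]
18.700000000000003 {'t': 1.1, 'qpos': array([-1.23 ,  0.423,  1.63 , -0.   ,  1.089, -0.019]), 'qvel': array([-0.001,  0.001,  0.   , -0.   , -0.001, -0.   ]), 'joint_torque': array([  0.001, -54.458, -27.405,   0.064,   0.017,   0.   ]), 'ee_pos': array([ 220.043, -584.958,  222.669]), 'orientation': array([-3.091, -0.562,  0.   ]), 'ft_force': array([-0.229, -0.63 , -0.46 ]), 'moment': array([ 0.04 ,  0.04 , -0.011]), 'grasp_force': 0.0, 'width': 87.51871125735481}
```

View pics/top0.png

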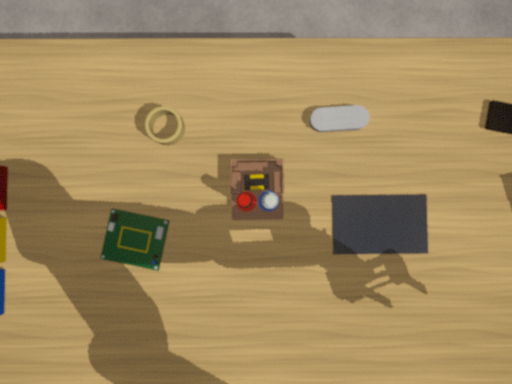

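View pics/side0.png

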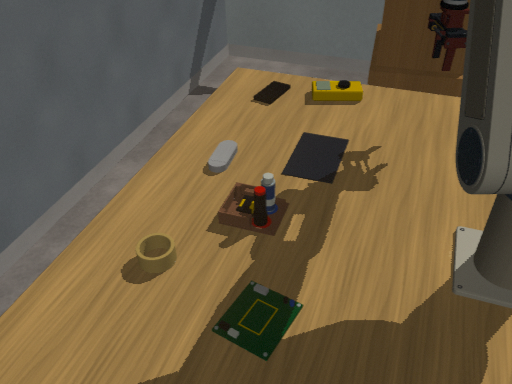

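The top view shows the tray at about (257,188) with the red cap at (246,201) and the can at (269,200). The board is at (135,240), rotated by roughly 10°, and the mat is at (380,224). Next I'll take finer measurements by colour.

```bash
cat > m.py <<'E'
from h import *
np.set_printoptions(precision=1,suppress=True)
def seg(im,cam,box,lo,hi):
    l,t,r,b=box;hsv=cv2.cvtColor(im[t:b,l:r],cv2.COLOR_RGB2HSV)
    m=cv2.inRange(hsv,np.array(lo),np.array(hi))
    n,lab,st,ce=cv2.connectedComponentsWithStats(m)
    if n<2:return None
    k=1+np.argmax(st[1:,4]);c=max(cv2.findContours((lab==k).astype(np.uint8),cv2.RETR_EXTERNAL,cv2.CHAIN_APPROX_NONE)[0],key=len)+np.array([l,t])
    return ce[k]+[l,t],st[k,4],c
def rectw(cam,c,z):
    w=np.array([at(cam,*p[0],z)[:2] for p in c],np.float32);return cv2.minAreaRect(w)
E
python3 - <<'E'
from m import *
im=ctrl.get_image("top");s=ctrl.get_image("side")
for n,box,lo,hi,z in(("board",(90,200,180,280),(40,80,20),(90,255,255),8),("outline",(110,222,160,258),(20,120,110),(38,255,255),8),("tray",(222,150,292,226),(0,60,20),(12,200,140),30),("mat",(322,188,436,262),(100,20,15),(130,200,110),3),("redcap",(234,188,258,214),(0,190,100),(8,255,255),106),("case",(300,98,375,136),(90,0,120),(130,60,255),22)):
    r=seg(im,"top",box,lo,hi)
    if r: print(n,r[0],r[1],"w",at("top",*r[0],z),"rect",rectw("top",r[2],z))
a=cv2.resize(im[148:228,222:292],(700,800)[0:2],interpolation=cv2.INTER_CUBIC)
a=cv2.resize(im[150:226,222:292],None,fx=7,fy=7,interpolation=cv2.INTER_CUBIC)
b=cv2.resize(s[165:245,210:296],None,fx=3.4,fy=6.65)
b=cv2.resize(s[165:245,210:296],None,fx=3.6,fy=3.6,interpolation=cv2.INTER_CUBIC);b=cv2.copyMakeBorder(b,0,a.shape[0]-b.shape[0],0,0,0)
cv2.imwrite("pics/crop0.png",np.hstack([a,b])[:,:,::-1]);print(np.hstack([a,b]).shape)
for n,c in (("red_spot",1),("can",1)):pass
E
```

```text
board [133.8 240.3] 1875 w [476.4 311.4   8. ] rect ((479.5987548828125, 310.2912902832031), (147.8780059814453, 126.81177520751953), 78.4033432006836)
tray [251.5 203.4] 510 w [568.4  14.6  30. ] rect ((581.8084716796875, 0.9737129211425781), (118.29711151123047, 93.69735717773438), 89.87137603759766)
mat [376.3 235.9] 840 w [ 485.7 -300.4    3. ] rect ((490.7918395996094, -299.71990966796875), (86.71503448486328, 162.38943481445312), 3.4383363723754883)
redcap [245.6 200.8] 251 w [573.7  26.8 106. ] rect ((573.2904052734375, 26.982181549072266), (42.82880783081055, 40.56195068359375), 89.86954498291016)
(532, 800, 3)
```

View pics/crop0.png

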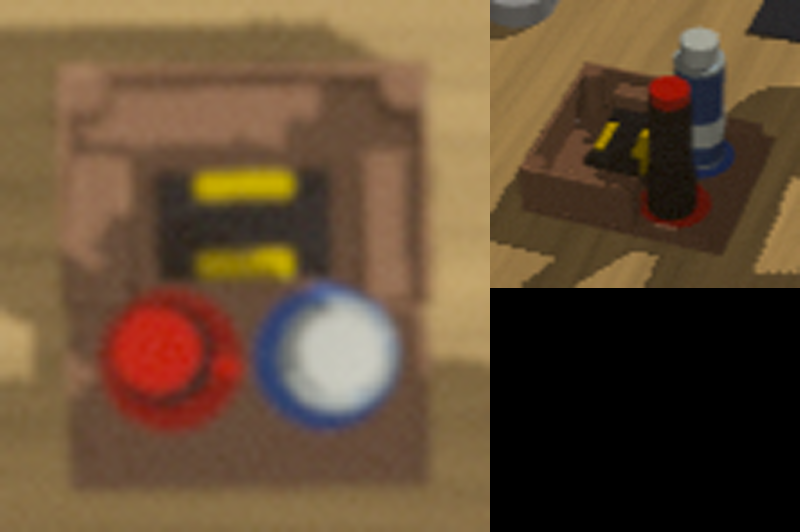

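The crop shows the red cap centre at crop (160,354), the white cap at (343,352), the tray back corners at (57,63) and (430,65), and the front corners at (72,488) and (430,488). The transformer spans about (157..330, 170..280). I'll convert these to positions and refine the outline.

```bash
python3 - <<'E'
from m import *
f=lambda x,y,z:at("top",(x+.5)/7-.5+222,(y+.5)/7-.5+150,z)
for n,p in dict(torch=(160,354,106),can=(343,352,106),bl=(57,63,40),br=(430,65,40),fl=(72,488,4),fr=(430,488,4),trafo_bl=(157,170,32),trafo_fr=(330,280,32),ybars=(245,225,32),redspot=(171,360,4),bluespot=(329,357,4)).items():print(n,f(*p))
print("mat",at("top",332,195,3),at("top",428,253,3))
im=ctrl.get_image("top");h=cv2.cvtColor(im,cv2.COLOR_RGB2HSV)
b=im[205:275,95:180].astype(int);m=((b[:,:,0]>90)&(b[:,:,1]>80)&(b[:,:,2]<b[:,:,1]-40)).astype(np.uint8);m[:12]=0;m[55:]=0;m[:,:15]=0;m[:,62:]=0
ys,xs=np.nonzero(m);c=np.c_[xs+95,ys+205][:,None];print(len(xs),rectw("top",c,8))
# side cross-check: proj of estimate axis
for p in((572,27,106),(570,-27,106),(480,310,8)):print(proj("side",p),proj("top",p))
s=ctrl.get_image("side")
r=seg(s,"side",(245,178,280,200),(0,150,90),(8,255,255));print("side red",r[0],r[1])
g=s[270:370,200:315].astype(int);m=((g[:,:,0]>100)&(g[:,:,1]>90)&(g[:,:,2]<g[:,:,1]-50)).astype(np.uint8);ys,xs=np.nonzero(m)
k=(abs(xs-58)<25)&(abs(ys-47)<22);print(rectw("side",np.c_[xs[k]+200,ys[k]+270][:,None],8))
E
```

```text
torch [575.2  29.4 106. ]
can [575.7 -29.5 106. ]
bl [678.2  67.5  40. ]
br [677.1 -62.9  40. ]
fl [528.6  64.7   4. ]
fr [528.3 -64.8   4. ]
trafo_bl [641.3  32.9  32. ]
trafo_fr [602.4 -27.9  32. ]
ybars [621.8   1.9  32. ]
redspot [574.8  28.9   4. ]
bluespot [575.7 -28.4   4. ]
mat [ 589.5 -189.6    3. ] [ 442.5 -430.3    3. ]
133 ((479.48309326171875, 310.72198486328125), (76.7426986694336, 52.49465560913086), 78.63146209716797)
[261.8 190.2] [245.5 201.6]
[269.8 177.8] [269.5 202.4]
[258.1 316.6] [134.3 238.9]
side red [259.3 190. ] 82Traceback (most recent call last):
  File "<stdin>", line 13, in <module>
  File "m.py", line 11, in rectw
    w=np.array([at(cam,*p[0],z)[:2] for p in c],np.float32);return cv2.minAreaRect(w)
                                                                   ~~~~~~~~~~~~~~~^^^
cv2.error: OpenCV(4.12.0) /io/opencv/modules/imgproc/src/convhull.cpp:143: error: (-215:Assertion failed) total >= 0 && (depth == CV_32F || depth == CV_32S) in function 'convexHull'
```

```bash
cat > rel.py <<'E'
import sys;from h import *
np.set_printoptions(precision=3,suppress=True)
p=[float(a) for a in sys.argv[1:4]];yaw=float(sys.argv[4]) if len(sys.argv)>4 else 0
o=ctrl.get_obs();r=R.from_rotvec(o["orientation"])
t=R.from_euler("z",yaw,degrees=True)*R.from_matrix([[0,1,0],[1,0,0],[0,0,-1]])
print("t",o["t"],"pos",o["ee_pos"],"shift",rel(p),"ang",(r.inv()*t).as_rotvec(),"w",o["width"],"g",o["grasp_force"],"q",o["qpos"])
E
python3 -m creep '[{"translation":[548,-450,0],"angular":[0,0,-1.212],"jaw":1},{"translation":[548,-450,0],"angular":[0,0,-1.212],"jaw":1},{"translation":[548,-450,0],"angular":[0,0,-1.212],"jaw":1},{"translation":[548,-450,0],"angular":[0,0,-1.212],"jaw":1},{"translation":[548,-450,0],"angular":[0,0,-1.212],"jaw":1},{"translation":[548,-450,0],"angular":[0,0,-1.212],"jaw":1},{"translation":[548,-450,0],"angular":[0,0,-1.212],"jaw":1},{"translation":[548,-450,0],"angular":[0,0,-1.212],"jaw":1}]'
python3 rel.py 575 29 140
```

```text
t: 2.3
ee_pos: [471.0, -150.1, 223.0]
orientation: [2.219, 2.223, 0.001]
ft_force: [1.7, -0.6, 0.5]
width: 87.7
grasp_force: 0.0
t 2.3 pos [ 470.956 -150.104  223.03 ] shift [178.937 104.308  83.06 ] ang [0.001 0.    0.002] w 87.6902343372771 g 0.0 q [-0.333  0.23   1.914 -0.     0.997 -0.334]
```

```bash
python3 -m creep '[{"translation":[179,104,83],"angular":[0,0,0],"jaw":1},{"translation":[179,104,83],"angular":[0,0,0],"jaw":1},{"translation":[179,104,83],"angular":[0,0,0],"jaw":1},{"translation":[179,104,83],"angular":[0,0,0],"jaw":1},{"translation":[179,104,83],"angular":[0,0,0],"jaw":1},{"translation":[179,104,83],"angular":[0,0,0],"jaw":1},{"translation":[179,104,83],"angular":[0,0,0],"jaw":1},{"translation":[179,104,83],"angular":[0,0,0],"jaw":1}]'
python3 rel.py 575 29 55
python3 - <<'E'
from h import *
s=ctrl.get_image("side");t=ctrl.get_image("top")
a=cv2.resize(s[110:250,200:320],None,fx=3.3,fy=3.3,interpolation=cv2.INTER_CUBIC);b=cv2.resize(t[130:270,200:320],None,fx=3.3,fy=3.3,interpolation=cv2.INTER_CUBIC)
cv2.imwrite("pics/c1.png",np.hstack([a,b])[:,:,::-1])
E
```

```text
t: 3.3
ee_pos: [573.8, 26.2, 140.3]
orientation: [2.221, 2.22, 0.001]
ft_force: [-0.2, -0.4, -0.8]
width: 87.8
grasp_force: 0.0
t 3.3 pos [573.818  26.208 140.341] shift [ 2.795  1.104 85.342] ang [ 0.001  0.    -0.   ] w 87.84823028098036 g 0.0 q [ 0.025  0.457  1.801 -0.     0.882  0.025]
```

View pics/c1.png

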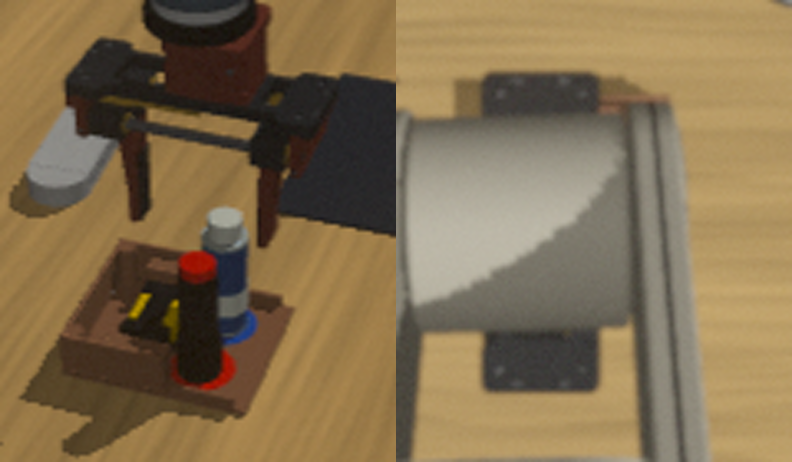

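The side view shows the fingers straddling the torch fore and aft, with its red cap at crop (198,262). Next I'll descend and close.

```bash
python3 -m creep '[{"translation":[3,1,30],"angular":[0,0,0],"jaw":1},{"translation":[3,1,60],"angular":[0,0,0],"jaw":1},{"translation":[3,1,85],"angular":[0,0,0],"jaw":1},{"translation":[3,1,85],"angular":[0,0,0],"jaw":1},{"translation":[3,1,85],"angular":[0,0,0],"jaw":0.3},{"translation":[3,1,85],"angular":[0,0,0],"jaw":0.2},{"translation":[3,1,85],"angular":[0,0,0],"jaw":0.2},{"translation":[3,1,85],"angular":[0,0,0],"jaw":0.2}]'
python3 -m creep '[{"translation":[0,0,0],"angular":[0,0,0],"jaw":0.1},{"translation":[0,0,0],"angular":[0,0,0],"jaw":0.1},{"translation":[0,0,0],"angular":[0,0,0],"jaw":0.1},{"translation":[0,0,0],"angular":[0,0,0],"jaw":0.1},{"translation":[0,0,-20],"angular":[0,0,0],"jaw":0.1},{"translation":[0,0,-50],"angular":[0,0,0],"jaw":0.1},{"translation":[0,0,-100],"angular":[0,0,0],"jaw":0.1},{"translation":[0,0,-120],"angular":[0,0,0],"jaw":0.1}]'
python3 rel.py 500 -260 180
```

```text
t: 4.4
ee_pos: [575.1, 30.2, 55.2]
orientation: [2.22, 2.222, 0.001]
ft_force: [0.1, -0.4, 0.6]
width: 51.0
grasp_force: 0.0
t: 5.4
ee_pos: [576.2, 30.3, 178.7]
orientation: [2.218, 2.22, 0.005]
ft_force: [-0.3, -0.5, -1.5]
width: 29.3
grasp_force: 30.0
t 5.4 pos [576.176  30.252 178.717] shift [-290.176  -76.459   -1.683] ang [ 0.005 -0.     0.001] w 29.312226150069296 g 29.99979794025421 q [0.032 0.406 1.775 0.    0.956 0.031]
```

Width 29.3 mm confirms the grip on the barrel. Carrying it to the mat at (516,-260).

```bash
python3 -m creep '[{"translation":[-40,-8,0],"angular":[0,0,0],"jaw":0.1},{"translation":[-90,-18,0],"angular":[0,0,0],"jaw":0.1},{"translation":[-140,-29,0],"angular":[0,0,0],"jaw":0.1},{"translation":[-190,-39,0],"angular":[0,0,0],"jaw":0.1},{"translation":[-240,-50,0],"angular":[0,0,0],"jaw":0.1},{"translation":[-275,-57,0],"angular":[0,0,0],"jaw":0.1},{"translation":[-290,-60,0],"angular":[0,0,0],"jaw":0.1},{"translation":[-290,-60,0],"angular":[0,0,0],"jaw":0.1}]'
python3 rel.py 516 -260 55
```

```text
t: 6.4
ee_pos: [515.0, -260.2, 175.2]
orientation: [2.222, 2.221, 0.0]
ft_force: [1.5, 0.9, -0.5]
width: 29.5
grasp_force: 30.0
t 6.4 pos [ 514.996 -260.25   175.236] shift [  0.248   0.955 120.236] ang [ 0. -0. -0.] w 29.47951566869514 g 29.999612867832184 q [-0.489  0.413  1.774  0.     0.955 -0.488]
```

```bash
python3 -m creep '[{"translation":[0,0,25],"angular":[0,0,0],"jaw":0.1},{"translation":[0,0,55],"angular":[0,0,0],"jaw":0.1},{"translation":[0,0,85],"angular":[0,0,0],"jaw":0.1},{"translation":[0,0,105],"angular":[0,0,0],"jaw":0.1},{"translation":[0,0,114],"angular":[0,0,0],"jaw":0.1},{"translation":[0,0,118],"angular":[0,0,0],"jaw":0.1},{"translation":[0,0,120.5],"angular":[0,0,0],"jaw":0.1},{"translation":[0,0,120.5],"angular":[0,0,0],"jaw":0.1}]'
python3 -m creep '[{"translation":[0,0,0],"angular":[0,0,0],"jaw":0.1},{"translation":[0,0,0],"angular":[0,0,0],"jaw":0.4},{"translation":[0,0,0],"angular":[0,0,0],"jaw":0.7},{"translation":[0,0,0],"angular":[0,0,0],"jaw":1},{"translation":[0,0,0],"angular":[0,0,0],"jaw":1},{"translation":[0,0,0],"angular":[0,0,0],"jaw":1},{"translation":[0,0,-20],"angular":[0,0,0],"jaw":1},{"translation":[0,0,-60],"angular":[0,0,0],"jaw":1}]'
python3 rel.py 575.5 -29 175
```

```text
t: 7.4
ee_pos: [515.4, -260.0, 54.7]
orientation: [2.22, 2.222, 0.0]
ft_force: [-0.4, 0.1, -0.5]
width: 29.8
grasp_force: 30.0
t: 8.4
ee_pos: [514.3, -259.4, 114.5]
orientation: [-2.218, -2.221, 0.001]
ft_force: [0.6, -0.1, -0.1]
width: 87.2
grasp_force: 0.0
t 8.4 pos [ 514.265 -259.415  114.545] shift [230.439  61.301 -60.295] ang [-0.002 -0.001  0.001] w 87.23667409948162 g 0.0 q [-0.488  0.498  1.808  0.     0.838 -0.489]
```

```bash
python3 -m creep '[{"translation":[0,0,-45],"angular":[0,0,0],"jaw":1},{"translation":[50,13,-50],"angular":[0,0,0],"jaw":1},{"translation":[110,29,-50],"angular":[0,0,0],"jaw":1},{"translation":[170,45,-50],"angular":[0,0,0],"jaw":1},{"translation":[231,60,-50],"angular":[0,0,0],"jaw":1},{"translation":[231,60,-50],"angular":[0,0,0],"jaw":1},{"translation":[231,60,-50],"angular":[0,0,0],"jaw":1},{"translation":[231,60,-50],"angular":[0,0,0],"jaw":1}]'
python3 rel.py 575.5 -29 55
python3 - <<'E'
from h import *
s=ctrl.get_image("side")
cv2.imwrite("pics/c2.png",cv2.resize(s[100:250,190:390],None,fx=4,fy=4,interpolation=cv2.INTER_CUBIC)[:,:,::-1])
E
```

```text
t: 9.4
ee_pos: [574.7, -30.1, 164.6]
orientation: [2.222, 2.221, 0.0]
ft_force: [-0.5, -0.9, -0.1]
width: 88.0
grasp_force: 0.0
t 9.4 pos [574.673 -30.146 164.614] shift [  1.166   0.8   109.614] ang [ 0.     0.    -0.001] w 87.99577510616524 g 0.0 q [-0.073  0.425  1.784 -0.     0.932 -0.072]
```

View pics/c2.png

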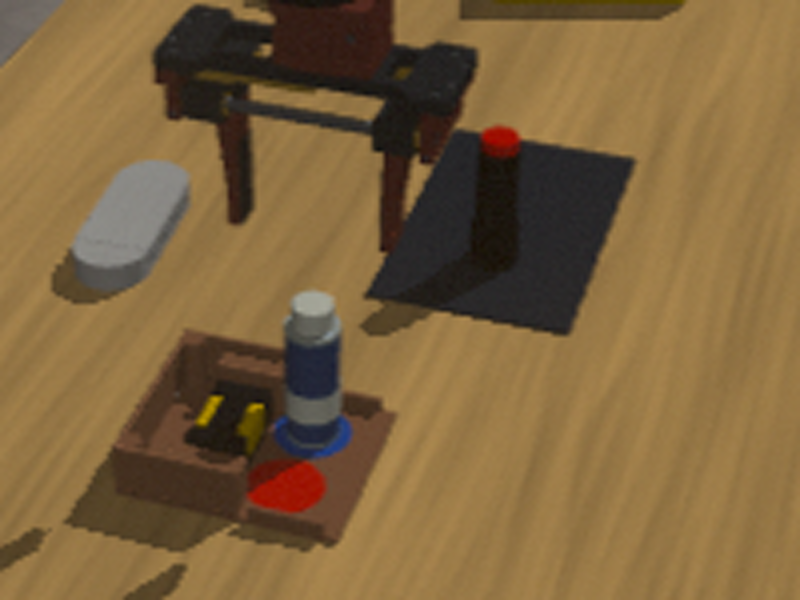

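The torch stands upright on the mat at crop (497,200), and the fingers straddle the can at (313,370). Gripping the can now.

```bash
python3 -m creep '[{"translation":[1,1,40],"angular":[0,0,0],"jaw":1},{"translation":[1,1,80],"angular":[0,0,0],"jaw":1},{"translation":[1,1,109],"angular":[0,0,0],"jaw":1},{"translation":[1,1,109],"angular":[0,0,0],"jaw":1},{"translation":[1,1,109],"angular":[0,0,0],"jaw":0.4},{"translation":[1,1,109],"angular":[0,0,0],"jaw":0.3},{"translation":[1,1,109],"angular":[0,0,0],"jaw":0.2},{"translation":[1,1,109],"angular":[0,0,0],"jaw":0.2}]'
python3 -m creep '[{"translation":[0,0,0],"angular":[0,0,0],"jaw":0.2},{"translation":[0,0,0],"angular":[0,0,0],"jaw":0.2},{"translation":[0,0,0],"angular":[0,0,0],"jaw":0.2},{"translation":[0,0,0],"angular":[0,0,0],"jaw":0.2},{"translation":[0,0,-20],"angular":[0,0,0],"jaw":0.2},{"translation":[0,0,-50],"angular":[0,0,0],"jaw":0.2},{"translation":[0,0,-100],"angular":[0,0,0],"jaw":0.2},{"translation":[0,0,-120],"angular":[0,0,0],"jaw":0.2}]'
python3 rel.py 516 -360 175
```

```text
t: 10.45
ee_pos: [576.3, -27.8, 55.8]
orientation: [2.22, 2.222, 0.001]
ft_force: [0.0, 0.4, 0.2]
width: 51.6
grasp_force: 0.0
t: 11.45
ee_pos: [577.3, -27.9, 179.2]
orientation: [2.218, 2.22, 0.005]
ft_force: [0.9, -0.5, -2.0]
width: 35.4
grasp_force: 30.0
t 11.45 pos [577.299 -27.926 179.206] shift [-332.015  -61.632    4.026] ang [0.005 0.    0.001] w 35.435350184208545 g 29.98794436454773 q [-0.069  0.407  1.772 -0.     0.958 -0.07 ]
```

```bash
python3 -m creep '[{"translation":[-45,-8,-10],"angular":[0,0,0],"jaw":0.2},{"translation":[-95,-18,-15],"angular":[0,0,0],"jaw":0.2},{"translation":[-145,-26,-15],"angular":[0,0,0],"jaw":0.2},{"translation":[-195,-36,-15],"angular":[0,0,0],"jaw":0.2},{"translation":[-245,-45,-15],"angular":[0,0,0],"jaw":0.2},{"translation":[-295,-54,-15],"angular":[0,0,0],"jaw":0.2},{"translation":[-332,-60,-15],"angular":[0,0,0],"jaw":0.2},{"translation":[-332,-60,-15],"angular":[0,0,0],"jaw":0.2}]'
python3 rel.py 516 -360 55.8
```

```text
t: 12.45
ee_pos: [515.5, -362.3, 191.2]
orientation: [2.223, 2.218, -0.0]
ft_force: [-0.0, 0.1, -1.6]
width: 34.9
grasp_force: 30.0
t 12.45 pos [ 515.516 -362.339  191.156] shift [  2.466   0.377 135.354] ang [ 0.001  0.001 -0.002] w 34.935314029405 g 29.987771809101105 q [-0.631  0.466  1.643 -0.     1.032 -0.629]
```

```bash
python3 -m creep '[{"translation":[0,0,30],"angular":[0,0,0],"jaw":0.2},{"translation":[0,0,65],"angular":[0,0,0],"jaw":0.2},{"translation":[0,0,100],"angular":[0,0,0],"jaw":0.2},{"translation":[0,0,120],"angular":[0,0,0],"jaw":0.2},{"translation":[0,0,129],"angular":[0,0,0],"jaw":0.2},{"translation":[0,0,133],"angular":[0,0,0],"jaw":0.2},{"translation":[0,0,135.5],"angular":[0,0,0],"jaw":0.2},{"translation":[0,0,135.5],"angular":[0,0,0],"jaw":0.2}]'
python3 -m creep '[{"translation":[0,0,0],"angular":[0,0,0],"jaw":0.2},{"translation":[0,0,0],"angular":[0,0,0],"jaw":0.5},{"translation":[0,0,0],"angular":[0,0,0],"jaw":0.8},{"translation":[0,0,0],"angular":[0,0,0],"jaw":1},{"translation":[0,0,0],"angular":[0,0,0],"jaw":1},{"translation":[0,0,0],"angular":[0,0,0],"jaw":1},{"translation":[0,0,-25],"angular":[0,0,0],"jaw":1},{"translation":[0,0,-80],"angular":[0,0,0],"jaw":1}]'
python3 rel.py 621.5 2 175
```

```text
t: 13.45
ee_pos: [516.6, -360.1, 55.3]
orientation: [2.22, 2.222, 0.0]
ft_force: [-0.4, 0.0, -1.3]
width: 35.8
grasp_force: 30.0
t: 14.45
ee_pos: [514.6, -358.7, 133.1]
orientation: [-2.216, -2.219, 0.001]
ft_force: [-0.5, -1.0, 0.4]
width: 87.8
grasp_force: 0.0
t 14.45 pos [ 514.634 -358.729  133.071] shift [360.758 107.04  -41.226] ang [-0.005 -0.003  0.001] w 87.81902632032426 g 0.0 q [-0.628  0.537  1.679 -0.     0.931 -0.629]
```

```bash
python3 -m creep '[{"translation":[0,0,-40],"angular":[0,0,0],"jaw":1},{"translation":[60,17,-42],"angular":[0,0,0],"jaw":1},{"translation":[120,34,-42],"angular":[0,0,0],"jaw":1},{"translation":[120,34,-42],"angular":[0,0,0],"jaw":1},{"translation":[120,34,-42],"angular":[0,0,0],"jaw":0.8},{"translation":[120,34,-42],"angular":[0,0,0],"jaw":0.7},{"translation":[120,34,-42],"angular":[0,0,0],"jaw":0.7},{"translation":[120,34,-42],"angular":[0,0,0],"jaw":0.7}]'
python3 - <<'E'
from m import *
im=ctrl.get_image("top");s=ctrl.get_image("side")
b=im[165:195,236:280].astype(int)
m=((b[:,:,0]>90)&(b[:,:,1]>80)&(b[:,:,2]<60)).astype(np.uint8);ys,xs=np.nonzero(m)
print("yellow",len(xs),rectw("top",np.c_[xs+236,ys+165][:,None],32))
for n,box,lo,hi in(("red",(232,190,258,218),(0,150,60),(8,255,255)),("blue",(254,190,285,218),(105,120,60),(125,255,255))):
    r=seg(im,"top",box,lo,hi);print(n,r[1],rectw("top",r[2],4)[:2] if r else 0, at("top",*r[0],4))
print([ctrl.look_for("top",n)[:1] for n in("torch_mid","can_mid","transformer_mid")])
a=cv2.resize(im[150:226,222:292],None,fx=6,fy=6,interpolation=cv2.INTER_CUBIC);c=cv2.resize(s[110:240,210:330],None,fx=3,fy=3,interpolation=cv2.INTER_CUBIC);c=cv2.copyMakeBorder(c,0,a.shape[0]-c.shape[0],0,0,0)
cv2.imwrite("pics/c3.png",np.hstack([a,c])[:,:,::-1])
E
python3 rel.py 621.5 2 175
```

```text
t: 15.45
ee_pos: [549.8, -240.6, 176.5]
orientation: [-2.222, -2.221, 0.0]
ft_force: [-0.1, -0.0, 1.2]
width: 61.7
grasp_force: 0.0
yellow 128 ((618.6597290039062, -9.650650024414062), (66.922607421875, 61.24785614013672), 31.54544448852539)
red 352 ((576.06103515625, 28.862030029296875), (50.75157165527344, 53.26775360107422)) [574.8  29.1   4. ]
blue 283 ((574.6556396484375, -26.953519821166992), (45.66916275024414, 45.648681640625)) [575.8 -27.2   4. ]
[[{'rect': [355.9, 219.4, 374.6, 232.2], 'score': 0.81}], [], [{'rect': [242.8, 176.1, 273.7, 189.6], 'score': 0.89}]]
t 15.7 pos [ 550.075 -240.005  176.682] shift [241.952  71.605   1.677] ang [0.    0.    0.001] w 61.1761448411933 g 0.0 q [-0.431  0.442  1.721 -0.     0.978 -0.432]
```

View pics/c3.png

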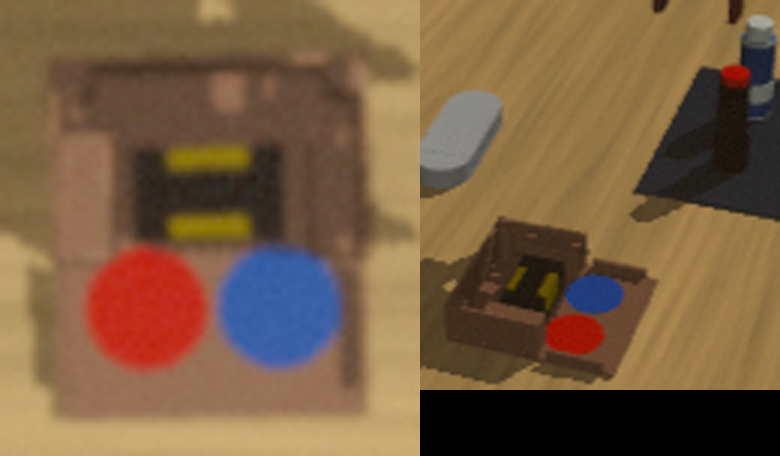

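Torch and can both stand on the mat, and the tray shows free red (147,308) and blue (281,307) spots. The transformer centre at crop (208,193) maps to about (621.7,2.3) with yaw ≈0.

```bash
python3 -m creep '[{"translation":[60,18,0],"angular":[0,0,0],"jaw":0.7},{"translation":[120,36,0],"angular":[0,0,0],"jaw":0.7},{"translation":[180,54,0],"angular":[0,0,0],"jaw":0.7},{"translation":[242,71.5,20],"angular":[0,0,0],"jaw":0.7},{"translation":[242,71.5,60],"angular":[0,0,0],"jaw":0.7},{"translation":[242,71.5,100],"angular":[0,0,0],"jaw":0.7},{"translation":[242,71.5,115],"angular":[0,0,0],"jaw":0.7},{"translation":[242,71.5,115],"angular":[0,0,0],"jaw":0.7}]'
python3 rel.py 621.7 2.2 9
python3 - <<'E'
from h import *
s=ctrl.get_image("side")
cv2.imwrite("pics/c4.png",cv2.resize(s[130:250,190:310],None,fx=5,fy=5,interpolation=cv2.INTER_CUBIC)[:,:,::-1])
print(proj("side",ctrl.get_obs()["ee_pos"]))
E
```

```text
t: 16.7
ee_pos: [620.9, 2.1, 61.1]
orientation: [-2.22, -2.221, 0.002]
ft_force: [0.2, -0.3, 0.6]
width: 61.6
grasp_force: 0.0
t 16.7 pos [620.941   2.089  61.119] shift [ 0.109  0.845 52.117] ang [-0.002 -0.     0.001] w 61.555876400295546 g 0.0 q [-0.016  0.63   1.722  0.     0.791 -0.017]
[246.94554101 194.03835828]
```

View pics/c4.png

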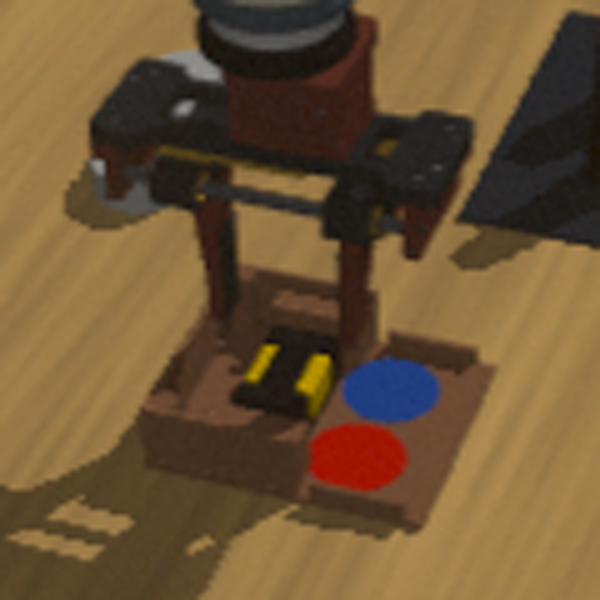

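The open fingers straddle the transformer at crop (290,372), inside the back wall. Descending and gripping.

```bash
python3 -m creep '[{"translation":[0,0.5,15],"angular":[0,0,0],"jaw":0.7},{"translation":[0,0.5,32],"angular":[0,0,0],"jaw":0.7},{"translation":[0,0.5,45],"angular":[0,0,0],"jaw":0.7},{"translation":[0,0.5,52],"angular":[0,0,0],"jaw":0.7},{"translation":[0,0.5,52],"angular":[0,0,0],"jaw":0.7},{"translation":[0,0.5,52],"angular":[0,0,0],"jaw":0.4},{"translation":[0,0.5,52],"angular":[0,0,0],"jaw":0.3},{"translation":[0,0.5,52],"angular":[0,0,0],"jaw":0.3}]'
python3 -m creep '[{"translation":[0,0,0],"angular":[0,0,0],"jaw":0.3},{"translation":[0,0,0],"angular":[0,0,0],"jaw":0.3},{"translation":[0,0,0],"angular":[0,0,0],"jaw":0.3},{"translation":[0,0,-15],"angular":[0,0,0],"jaw":0.3},{"translation":[0,0,-45],"angular":[0,0,0],"jaw":0.3},{"translation":[0,0,-85],"angular":[0,0,0],"jaw":0.3},{"translation":[0,0,-110],"angular":[0,0,0],"jaw":0.3},{"translation":[0,0,-110],"angular":[0,0,0],"jaw":0.3}]'
python3 rel.py 479.5 310.5 119 -11.5
```

```text
t: 17.75
ee_pos: [622.3, 2.2, 10.2]
orientation: [2.22, 2.222, 0.001]
ft_force: [-0.9, 0.4, 1.1]
width: 37.9
grasp_force: 29.8
t: 18.75
ee_pos: [623.1, 2.2, 122.0]
orientation: [2.218, 2.221, 0.004]
ft_force: [-0.1, 0.3, -2.0]
width: 37.8
grasp_force: 29.8
t 18.75 pos [623.101   2.222 121.99 ] shift [ 308.426 -143.293    2.387] ang [ 0.004 -0.     0.202] w 37.762092883530265 g 29.844988882541656 q [-0.016  0.543  1.701 -0.     0.894 -0.017]
```

```bash
python3 -m creep '[{"translation":[40,-18,0],"angular":[0,0,0.03],"jaw":0.3},{"translation":[90,-41,0],"angular":[0,0,0.06],"jaw":0.3},{"translation":[140,-64,0],"angular":[0,0,0.09],"jaw":0.3},{"translation":[190,-87,0],"angular":[0,0,0.12],"jaw":0.3},{"translation":[240,-110,0],"angular":[0,0,0.16],"jaw":0.3},{"translation":[285,-131,0],"angular":[0,0,0.2],"jaw":0.3},{"translation":[308,-142,0],"angular":[0,0,0.2],"jaw":0.3},{"translation":[308,-142,0],"angular":[0,0,0.2],"jaw":0.3}]'
python3 rel.py 479.5 310.5 14.5 -11.5
```

```text
t: 19.75
ee_pos: [477.9, 311.0, 118.3]
orientation: [-2.428, -1.993, 0.004]
ft_force: [0.5, -0.2, -1.7]
width: 38.2
grasp_force: 29.8
t 19.75 pos [477.864 311.002 118.349] shift [ -0.012   1.882 103.846] ang [-0.002  0.002  0.005] w 38.19817378382257 g 29.845131039619446 q [0.556 0.485 1.82  0.    0.839 0.752]
```

```bash
python3 -m creep '[{"translation":[0,1,20],"angular":[0,0,0],"jaw":0.3},{"translation":[0,1,45],"angular":[0,0,0],"jaw":0.3},{"translation":[0,1,65],"angular":[0,0,0],"jaw":0.3},{"translation":[0,1,75],"angular":[0,0,0],"jaw":0.3},{"translation":[0,1,80],"angular":[0,0,0],"jaw":0.3},{"translation":[0,1,80],"angular":[0,0,0],"jaw":0.3},{"translation":[0,1,80],"angular":[0,0,0],"jaw":0.3},{"translation":[0,1,80],"angular":[0,0,0],"jaw":0.3}]'
python3 rel.py 479.5 310.5 14.5 -11.5
python3 - <<'E'
from h import *
s=ctrl.get_image("side");cv2.imwrite("pics/c5.png",cv2.resize(s[230:370,190:320],None,fx=4.2,fy=4.2,interpolation=cv2.INTER_CUBIC)[:,:,::-1])
E
```

```text
t: 20.75
ee_pos: [480.9, 310.1, 40.3]
orientation: [2.431, 1.99, 0.002]
ft_force: [-0.6, 1.4, -2.9]
width: 37.7
grasp_force: 29.8
t 20.75 pos [480.867 310.132  40.289] shift [ 0.073 -1.433 25.788] ang [ 0.001 -0.001  0.002] w 37.727777212797 g 29.845003187656403 q [ 0.552  0.611  1.841 -0.     0.688  0.751]
```

View pics/c5.png

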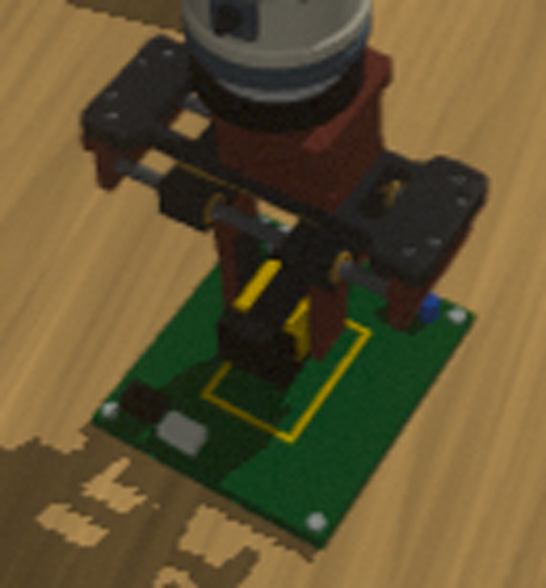

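The transformer hangs over the yellow outline (corners at about (205,395), (290,440) and (368,330)) and is parallel to it. Lowering the last 26 mm slowly and releasing.

```bash
python3 -m creep '[{"translation":[0,-1,8],"angular":[0,0,0],"jaw":0.3},{"translation":[0,-1,14],"angular":[0,0,0],"jaw":0.3},{"translation":[0,-1,19],"angular":[0,0,0],"jaw":0.3},{"translation":[0,-1,22],"angular":[0,0,0],"jaw":0.3},{"translation":[0,-1,24],"angular":[0,0,0],"jaw":0.3},{"translation":[0,-1,25.5],"angular":[0,0,0],"jaw":0.3},{"translation":[0,-1,26],"angular":[0,0,0],"jaw":0.3},{"translation":[0,-1,26],"angular":[0,0,0],"jaw":0.3}]'
python3 -m creep '[{"translation":[0,0,0],"angular":[0,0,0],"jaw":0.3},{"translation":[0,0,0],"angular":[0,0,0],"jaw":0.5},{"translation":[0,0,0],"angular":[0,0,0],"jaw":0.7},{"translation":[0,0,0],"angular":[0,0,0],"jaw":0.8},{"translation":[0,0,0],"angular":[0,0,0],"jaw":0.8},{"translation":[0,0,-15],"angular":[0,0,0],"jaw":0.8},{"translation":[0,0,-55],"angular":[0,0,0],"jaw":0.8},{"translation":[0,0,-110],"angular":[0,0,0],"jaw":0.8}]'
python3 rel.py 620 100 180 0
```

```text
t: 21.8
ee_pos: [479.6, 310.1, 14.1]
orientation: [2.431, 1.99, 0.0]
ft_force: [-1.9, -1.2, 4.7]
width: 38.0
grasp_force: 29.8
t: 22.8
ee_pos: [478.8, 309.6, 124.7]
orientation: [-2.431, -1.99, 0.003]
ft_force: [1.1, 0.4, 0.2]
width: 70.1
grasp_force: 0.0
t 22.8 pos [478.807 309.613 124.666] shift [-177.642  179.76   -55.359] ang [-0.002  0.001 -0.199] w 70.1261366003631 g 0.0 q [0.553 0.476 1.817 0.    0.851 0.752]
```

```bash
python3 -m creep '[{"translation":[-40,10,-55],"angular":[0,0,-0.2],"jaw":1},{"translation":[-551,149,-55],"angular":[0,0,-0.2],"jaw":1},{"translation":[-551,149,-55],"angular":[0,0,-0.2],"jaw":1},{"translation":[-551,149,-55],"angular":[0,0,-0.2],"jaw":1},{"translation":[-551,149,-55],"angular":[0,0,-0.2],"jaw":1},{"translation":[-551,149,-55],"angular":[0,0,-0.2],"jaw":1},{"translation":[-551,149,-55],"angular":[0,0,-0.2],"jaw":1},{"translation":[-551,149,-55],"angular":[0,0,-0.2],"jaw":1}]'
python3 rel.py 515.4 -260 180
python3 - <<'E'
from m import *
im=ctrl.get_image("top")
print([(n,ctrl.look_for("top",n)[:1]) for n in("torch_mid","can_mid","transformer_mid")])
a=cv2.resize(im[195:285,85:185],None,fx=4,fy=4,interpolation=cv2.INTER_CUBIC);c=cv2.resize(im[185:265,325:425],None,fx=4,fy=4,interpolation=cv2.INTER_CUBIC);c=cv2.copyMakeBorder(c,0,40,0,0,0)
cv2.imwrite("pics/c6.png",np.hstack([a,c])[:,:,::-1])
E
```

```text
t: 23.8
ee_pos: [510.4, -166.0, 179.1]
orientation: [2.22, 2.221, 0.001]
ft_force: [1.0, 0.1, -0.9]
width: 87.6
grasp_force: 0.0
t 23.8 pos [ 510.361 -166.026  179.087] shift [-93.978   4.961  -0.867] ang [0.002 0.    0.001] w 87.64728020229965 g 0.0 q [-0.337  0.352  1.861  0.     0.928 -0.338]
[('torch_mid', []), ('can_mid', []), ('transformer_mid', [{'rect': [118.1, 229.9, 145.7, 251.3], 'score': 0.84}])]
```

View pics/c6.png

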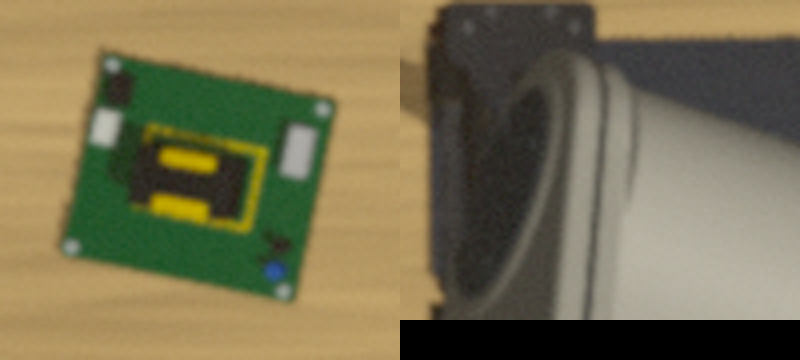

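The transformer's yellow bars centre at crop (184.5,183.5). With height parallax the expected spot is (185,183), so it is centred and parallel to the outline. Now back to the torch.

```bash
python3 -m creep '[{"translation":[-45,3,0],"angular":[0,0,0],"jaw":1},{"translation":[-94,5,0],"angular":[0,0,0],"jaw":1},{"translation":[-94,5,0],"angular":[0,0,0],"jaw":1},{"translation":[-94,5,30],"angular":[0,0,0],"jaw":1},{"translation":[-94,5,50],"angular":[0,0,0],"jaw":1},{"translation":[-94,5,50],"angular":[0,0,0],"jaw":1},{"translation":[-94,5,50],"angular":[0,0,0],"jaw":1},{"translation":[-94,5,50],"angular":[0,0,0],"jaw":1}]'
python3 rel.py 515.4 -260 54.5
python3 - <<'E'
from h import *
s=ctrl.get_image("side");cv2.imwrite("pics/c7.png",cv2.resize(s[70:190,250:380],None,fx=4,fy=4,interpolation=cv2.INTER_CUBIC)[:,:,::-1])
E
```

```text
t: 25.0
ee_pos: [516.1, -257.6, 128.9]
orientation: [2.218, 2.222, 0.001]
ft_force: [-0.4, -0.2, -0.4]
width: 87.6
grasp_force: 0.0
t 25.0 pos [ 516.148 -257.567  128.905] shift [-2.379 -0.865 74.405] ang [0.002 0.001 0.002] w 87.58956775121355 g 0.0 q [-0.484  0.476  1.802  0.     0.861 -0.485]
```

View pics/c7.png

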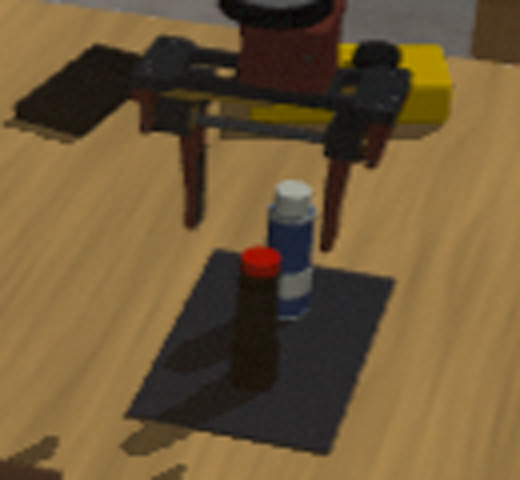

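Torch and can stand upright, and the fingers straddle the torch (cap at crop (260,262)). Descending, gripping and lifting.

```bash
python3 -m creep '[{"translation":[-2,0,30],"angular":[0,0,0],"jaw":1},{"translation":[-2,0,60],"angular":[0,0,0],"jaw":1},{"translation":[-2,0,74],"angular":[0,0,0],"jaw":1},{"translation":[-2,0,74],"angular":[0,0,0],"jaw":1},{"translation":[-2,0,74],"angular":[0,0,0],"jaw":0.3},{"translation":[-2,0,74],"angular":[0,0,0],"jaw":0.2},{"translation":[-2,0,74],"angular":[0,0,0],"jaw":0.2},{"translation":[-2,0,74],"angular":[0,0,0],"jaw":0.2}]'
python3 -m creep '[{"translation":[0,0,0],"angular":[0,0,0],"jaw":0.1},{"translation":[0,0,0],"angular":[0,0,0],"jaw":0.1},{"translation":[0,0,0],"angular":[0,0,0],"jaw":0.1},{"translation":[0,0,0],"angular":[0,0,0],"jaw":0.1},{"translation":[0,0,-20],"angular":[0,0,0],"jaw":0.1},{"translation":[0,0,-50],"angular":[0,0,0],"jaw":0.1},{"translation":[0,0,-100],"angular":[0,0,0],"jaw":0.1},{"translation":[0,0,-110],"angular":[0,0,0],"jaw":0.1}]'
python3 rel.py 575.3 29.5 160
```

```text
t: 26.05
ee_pos: [515.6, -259.9, 54.1]
orientation: [2.22, 2.222, 0.0]
ft_force: [-0.6, 1.1, -0.2]
width: 51.2
grasp_force: 0.0
t: 27.05
ee_pos: [517.3, -260.9, 168.1]
orientation: [2.216, 2.218, 0.003]
ft_force: [-0.2, 0.4, -1.0]
width: 29.7
grasp_force: 30.0
t 27.05 pos [ 517.332 -260.881  168.134] shift [290.346  58.217   7.566] ang [0.006 0.003 0.001] w 29.65850149405895 g 29.99980330467224 q [-0.488  0.423  1.778 -0.     0.934 -0.489]
```

```bash
python3 -m creep '[{"translation":[40,8,0],"angular":[0,0,0],"jaw":0.1},{"translation":[90,18,0],"angular":[0,0,0],"jaw":0.1},{"translation":[140,29,0],"angular":[0,0,0],"jaw":0.1},{"translation":[190,39,0],"angular":[0,0,0],"jaw":0.1},{"translation":[240,50,0],"angular":[0,0,0],"jaw":0.1},{"translation":[275,57,0],"angular":[0,0,0],"jaw":0.1},{"translation":[289,59.5,0],"angular":[0,0,0],"jaw":0.1},{"translation":[289,59.5,0],"angular":[0,0,0],"jaw":0.1}]'
python3 rel.py 575.1 29.2 55.5
```

```text
t: 28.05
ee_pos: [574.3, 29.5, 163.5]
orientation: [-2.219, -2.224, 0.001]
ft_force: [-0.3, -0.1, -1.7]
width: 30.0
grasp_force: 30.0
t 28.05 pos [574.293  29.487 163.506] shift [ -0.261   0.885 108.005] ang [-0.001  0.     0.002] w 29.96841605683441 g 29.999932944774628 q [ 0.031  0.426  1.785 -0.     0.931  0.028]
```

```bash
python3 -m creep '[{"translation":[0,0,25],"angular":[0,0,0],"jaw":0.1},{"translation":[0,0,52],"angular":[0,0,0],"jaw":0.1},{"translation":[0,0,78],"angular":[0,0,0],"jaw":0.1},{"translation":[0,0,94],"angular":[0,0,0],"jaw":0.1},{"translation":[0,0,102],"angular":[0,0,0],"jaw":0.1},{"translation":[0,0,106],"angular":[0,0,0],"jaw":0.1},{"translation":[0,0,108.5],"angular":[0,0,0],"jaw":0.1},{"translation":[0,0,108.5],"angular":[0,0,0],"jaw":0.1}]'
python3 -m creep '[{"translation":[0,0,0],"angular":[0,0,0],"jaw":0.1},{"translation":[0,0,0],"angular":[0,0,0],"jaw":0.4},{"translation":[0,0,0],"angular":[0,0,0],"jaw":0.7},{"translation":[0,0,0],"angular":[0,0,0],"jaw":1},{"translation":[0,0,0],"angular":[0,0,0],"jaw":1},{"translation":[0,0,0],"angular":[0,0,0],"jaw":1},{"translation":[0,0,-20],"angular":[0,0,0],"jaw":1},{"translation":[0,0,-75],"angular":[0,0,0],"jaw":1}]'
python3 rel.py 516.2 -360.1 185
```

```text
t: 29.05
ee_pos: [574.9, 29.2, 55.7]
orientation: [2.22, 2.222, 0.001]
ft_force: [-0.1, -1.4, -1.3]
width: 29.7
grasp_force: 30.0
t: 30.05
ee_pos: [572.9, 29.1, 129.9]
orientation: [-2.218, -2.22, 0.006]
ft_force: [1.0, -0.4, -0.6]
width: 87.0
grasp_force: 0.0
t 30.05 pos [572.878  29.135 129.892] shift [-389.186  -57.336  -54.768] ang [-0.005  0.     0.001] w 86.98284982254488 g 0.0 q [0.03  0.474 1.804 0.    0.869 0.029]
```

```bash
python3 -m creep '[{"translation":[0,0,-50],"angular":[0,0,0],"jaw":1},{"translation":[-389,-58.5,-50],"angular":[0,0,0],"jaw":1},{"translation":[-389,-58.5,-50],"angular":[0,0,0],"jaw":1},{"translation":[-389,-58.5,-50],"angular":[0,0,0],"jaw":1},{"translation":[-389,-58.5,-50],"angular":[0,0,0],"jaw":1},{"translation":[-389,-58.5,-50],"angular":[0,0,0],"jaw":1},{"translation":[-389,-58.5,-50],"angular":[0,0,0],"jaw":1},{"translation":[-389,-58.5,-50],"angular":[0,0,0],"jaw":1}]'
python3 rel.py 516.4 -360.1 130
python3 - <<'E'
from h import *
s=ctrl.get_image("side");cv2.imwrite("pics/c8.png",cv2.resize(s[70:245,210:380],None,fx=3.4,fy=3.4,interpolation=cv2.INTER_CUBIC)[:,:,::-1])
E
```

```text
t: 31.05
ee_pos: [515.9, -363.3, 181.8]
orientation: [2.223, 2.217, 0.0]
ft_force: [0.3, 0.0, -0.2]
width: 87.7
grasp_force: 0.0
t 31.05 pos [ 515.918 -363.335  181.789] shift [ 3.314  0.389 51.785] ang [ 0.002  0.002 -0.002] w 87.74155467247687 g 0.0 q [-0.632  0.477  1.648 -0.     1.014 -0.63 ]
```

View pics/c8.png

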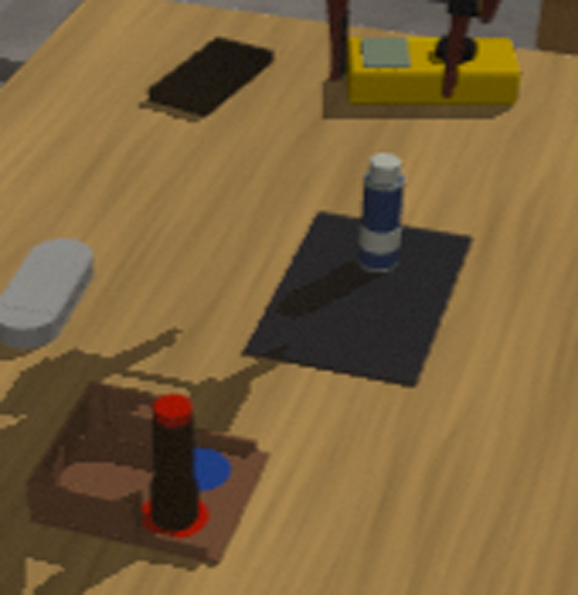

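The torch stands upright on the red spot (foot at crop (175,520)), and the can is upright on the mat under the fingers. Gripping the can.

```bash
python3 -m creep '[{"translation":[1,0,0],"angular":[0,0,0],"jaw":1},{"translation":[1,0,40],"angular":[0,0,0],"jaw":1},{"translation":[1,0,80],"angular":[0,0,0],"jaw":1},{"translation":[1,0,115],"angular":[0,0,0],"jaw":1},{"translation":[1,0,126],"angular":[0,0,0],"jaw":1},{"translation":[1,0,126],"angular":[0,0,0],"jaw":1},{"translation":[1,0,126],"angular":[0,0,0],"jaw":0.3},{"translation":[1,0,126],"angular":[0,0,0],"jaw":0.2}]'
python3 -m creep '[{"translation":[0,0,0],"angular":[0,0,0],"jaw":0.2},{"translation":[0,0,0],"angular":[0,0,0],"jaw":0.2},{"translation":[0,0,0],"angular":[0,0,0],"jaw":0.2},{"translation":[0,0,0],"angular":[0,0,0],"jaw":0.2},{"translation":[0,0,0],"angular":[0,0,0],"jaw":0.2},{"translation":[0,0,-20],"angular":[0,0,0],"jaw":0.2},{"translation":[0,0,-60],"angular":[0,0,0],"jaw":0.2},{"translation":[0,0,-120],"angular":[0,0,0],"jaw":0.2}]'
python3 rel.py 575.5 -27.5 170
```

```text
t: 32.1
ee_pos: [517.3, -359.3, 55.8]
orientation: [2.219, 2.221, 0.001]
ft_force: [-0.5, 0.4, -0.1]
width: 71.3
grasp_force: 0.0
t: 33.1
ee_pos: [515.5, -358.1, 175.0]
orientation: [-2.218, -2.22, 0.001]
ft_force: [-0.1, 0.0, -0.6]
width: 35.5
grasp_force: 30.0
t 33.1 pos [ 515.501 -358.109  174.985] shift [330.541  60.331   5.467] ang [-0.003 -0.002  0.001] w 35.456620021933915 g 29.994926154613495 q [-0.626  0.483  1.656  0.     1.006 -0.627]
```

```bash
python3 -m creep '[{"translation":[40,7,0],"angular":[0,0,0],"jaw":0.2},{"translation":[90,16,0],"angular":[0,0,0],"jaw":0.2},{"translation":[140,25,0],"angular":[0,0,0],"jaw":0.2},{"translation":[190,34,0],"angular":[0,0,0],"jaw":0.2},{"translation":[240,43,0],"angular":[0,0,0],"jaw":0.2},{"translation":[290,52,0],"angular":[0,0,0],"jaw":0.2},{"translation":[320,57,0],"angular":[0,0,0],"jaw":0.2},{"translation":[332,58.6,0],"angular":[0,0,0],"jaw":0.2}]'
python3 -m creep '[{"translation":[0,0,0],"angular":[0,0,0],"jaw":0.2},{"translation":[0,0,20],"angular":[0,0,0],"jaw":0.2},{"translation":[0,0,45],"angular":[0,0,0],"jaw":0.2},{"translation":[0,0,70],"angular":[0,0,0],"jaw":0.2},{"translation":[0,0,85],"angular":[0,0,0],"jaw":0.2},{"translation":[0,0,90],"angular":[0,0,0],"jaw":0.2},{"translation":[0,0,90],"angular":[0,0,0],"jaw":0.2},{"translation":[0,0,90],"angular":[0,0,0],"jaw":0.2}]'
python3 rel.py 575.5 -27.3 57
```

```text
t: 34.1
ee_pos: [575.1, -25.3, 175.4]
orientation: [2.217, 2.224, 0.001]
ft_force: [-0.2, -0.6, -1.0]
width: 35.7
grasp_force: 30.0
t: 35.1
ee_pos: [575.4, -26.9, 85.1]
orientation: [2.22, 2.222, 0.002]
ft_force: [0.6, -1.1, -1.0]
width: 35.4
grasp_force: 30.0
t 35.1 pos [575.43  -26.936  85.131] shift [-0.362  0.029 28.131] ang [0.001 0.    0.001] w 35.43513498857547 g 29.995140731334686 q [-0.067  0.542  1.822  0.     0.776 -0.068]
```

```bash
python3 -m creep '[{"translation":[0,0,10],"angular":[0,0,0],"jaw":0.2},{"translation":[0,0,18],"angular":[0,0,0],"jaw":0.2},{"translation":[0,0,23],"angular":[0,0,0],"jaw":0.2},{"translation":[0,0,26],"angular":[0,0,0],"jaw":0.2},{"translation":[0,0,27.5],"angular":[0,0,0],"jaw":0.2},{"translation":[0,0,28.5],"angular":[0,0,0],"jaw":0.2},{"translation":[0,0,28.5],"angular":[0,0,0],"jaw":0.2},{"translation":[0,0,28.5],"angular":[0,0,0],"jaw":0.2}]'
python3 -m creep '[{"translation":[0,0,0],"angular":[0,0,0],"jaw":0.2},{"translation":[0,0,0],"angular":[0,0,0],"jaw":0.5},{"translation":[0,0,0],"angular":[0,0,0],"jaw":0.8},{"translation":[0,0,0],"angular":[0,0,0],"jaw":1},{"translation":[0,0,0],"angular":[0,0,0],"jaw":1},{"translation":[0,0,0],"angular":[0,0,0],"jaw":1},{"translation":[0,0,-20],"angular":[0,0,0],"jaw":1},{"translation":[0,0,-75],"angular":[0,0,0],"jaw":1}]'
python3 -m creep '[{"translation":[0,0,-60],"angular":[0,0,0],"jaw":1},{"translation":[-60,-10,-70],"angular":[0,0,0],"jaw":1},{"translation":[-250,-60,-70],"angular":[0,0,0],"jaw":1},{"translation":[-250,-60,-70],"angular":[0,0,0],"jaw":1},{"translation":[-250,-60,-70],"angular":[0,0,0],"jaw":1},{"translation":[-250,-60,-70],"angular":[0,0,0],"jaw":1},{"translation":[-250,-60,-70],"angular":[0,0,0],"jaw":1},{"translation":[-250,-60,-70],"angular":[0,0,0],"jaw":1}]'
python3 - <<'E'
from h import *
s=ctrl.get_image("side");im=ctrl.get_image("top")
a=cv2.resize(im[150:226,222:292],None,fx=5.5,fy=5.5,interpolation=cv2.INTER_CUBIC);c=cv2.resize(s[160:365,190:310],None,fx=2,fy=2,interpolation=cv2.INTER_CUBIC);c=cv2.copyMakeBorder(c,0,max(0,a.shape[0]-c.shape[0]),0,0,0)[:a.shape[0]]
cv2.imwrite("pics/c9.png",np.hstack([a,c])[:,:,::-1])
for p in((574.8,29,106),(575,-27,106)):
    q=proj("top",p);print((q-[222,150]+.5)*5.5-.5)
E
```

```text
t: 36.1
ee_pos: [574.9, -26.8, 55.9]
orientation: [2.22, 2.222, 0.0]
ft_force: [1.1, -0.4, -1.6]
width: 35.5
grasp_force: 30.0
t: 37.1
ee_pos: [573.1, -26.7, 130.4]
orientation: [-2.218, -2.22, 0.005]
ft_force: [0.6, 0.4, -0.5]
width: 87.3
grasp_force: 0.0
t: 38.1
ee_pos: [515.4, -275.5, 201.1]
orientation: [-2.219, -2.224, -0.001]
ft_force: [0.1, -0.7, 0.6]
width: 87.6
grasp_force: 0.0
[126.56452147 279.03112072]
[263.22178744 278.22513274]
```

View pics/c9.png

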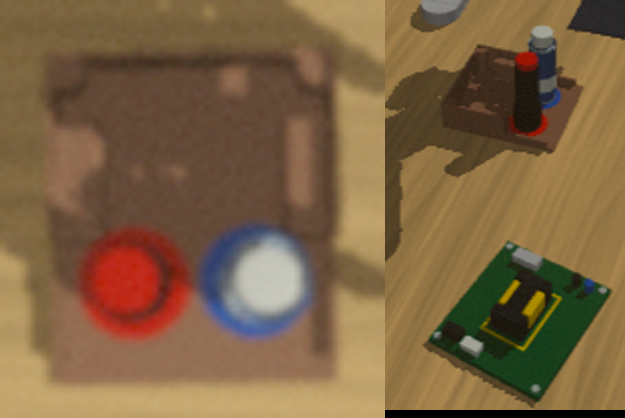

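The top view shows the red cap at (126,277) against an expected (126.6,279), and the white cap at (270,278) against (263,278), about 3 mm off. All three stand upright, so I'm handing in.

```bash
python3 -c "
from workcell import ctrl
print(ctrl.close_job())"
```

```text
the job is handed in; nothing more can be done
None
```

I handed the job in at about 38 s of robot time, with no verdict returned: the last pictures show the transformer upright and centred in the outline on the test board, the torch on the red spot and the spray can about 3 mm off the blue spot's centre, all upright.

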